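# Shut and bolt the parts tub with a reach hook

### The job

Close up the blue parts tub: press its loose white lid down until it sits level on the rim, then pick up the hooked rod from the black rubber mat and use its hook to draw the red-knobbed bolt, which sits out of reach under the yellow guard, all the way towards the tub so that it locks over the lid. Then lay the rod back on the mat, without dropping it. Move the bolt only with the rod, never with the gripper, and do not disturb the screw bin, the jar or the sanding block.

Things in the scene. Friction and masses are not known exactly. Their poses are not given: they have to be found in the camera images.
- bay: Fixed bay. Origin: on the bench under the tub's centre. +x points from tub to bolt (roughly away from the robot), +y left, z up. Blue open tub 120 (x) x 160 (y) mm, rim 75 mm high. Behind it a grey block, x +80 to +245 mm, y +-100 mm, 83 mm high, carries the bolt; two dark keepers cross the bolt bar at x +100 and +212 mm (+-6 mm, y +-18 mm, top 103 mm high).
- guard (a point): Centre of the yellow guard grille over the bolt, 176 mm above the bench at bay x +168 mm, y 0; axes as the bay's. The grille covers +-74 mm in x and +-89 mm in y from here; underside 172 mm, top 180 mm above the bench. It stands on two posts, 10 mm thick, at its far corners (x +70, y +-85 mm from here); open in front (towards the tub) and at both sides.
- lid_top (a point): Centre of the loose white lid's upper face; axes as the bay's. Plate 128 x 168 x 6 mm, round orange press spot (44 mm wide, 3 mm high) in the middle. At first it stands 8 mm proud on stiff rubber strips along the tub's y sides: upper face 89 mm above the bench, 81 mm when seated. About 8 N on the middle pushes both strips down; they stay down. Pressing one side only leaves it tilted.
- bolt (a joint): Travel in m of the bolt: flat steel bar 145 x 24 x 12 mm, underside 85 mm above the bench, with the red knob. 0 = fully open (pushed away from the tub), grows as the bolt slides towards the tub (along the bay's -x), stop at 0.045 = fully home over the lid. Starts between 0 and 0.010. Needs about 3 N, stays where it is left. A lid that is not seated blocks it.
- bolt_knob (a point): On the axis of the bolt's upright red knob, 28 mm above its foot, 24 mm below its top. The knob is a cylinder, 18 mm in diameter, from 97 to 149 mm above the bench. With the bolt at 0 its axis lies at bay x +172 mm, y 0; with the bolt home at x +127 mm.
- hook_center (a point): Centre of the hooked rod's wooden handle (half-way up). Handle 120 (x) x 22 (y) x 36 mm (z), grasped across its 22 mm. From its +x end runs a 12 mm thick rod, its axis 12 mm below this point, to an elbow at x +200 mm, where it turns square to +y (left) for 50 mm: the hook. It lies on the mat with the hook level. About 0.16 kg, balanced near x +20 mm.
- hook_elbow (a point): Elbow of the hooked rod: on the rod's axis where it turns to +y, 200 mm ahead of the handle's centre and 12 mm below it. Same axes as hook_center.
- hook: The whole hooked rod. Origin: under the handle's centre, at its underside. Axes as hook_center.
- mat: Fixed black rubber mat, 360 (x) x 150 (y) x 3 mm, where the rod lies; to the robot's left or right. Origin: centre of its underside, on the bench.
- screw_bin: Bystander: grey open bin with fasteners, 170 x 110 x 60 mm, on the side away from the mat. Origin: centre of its underside.
- jar: Bystander: amber jar with yellow cap, 66 mm in diameter, 100 mm high, beyond the bin. Origin: centre of its underside.
- sanding_block: Bystander: cork-soled sanding block, 70 x 100 x 33 mm, on the robot's side of the bin. Origin: centre of its underside.
Things that resemble listed ones, but are neither listed nor needed, are in the scene too. Of the things like the part that bears lid_top, leave any that is brown; of the rest the smaller one is meant.

How it is judged (in metres and radians):
On the way, in this order (a step that is already met when the one before it is completed fails the run):
1. the lid is pressed down level on the rim, while the bolt is still open (z of lid_top in the frame of bay below 0.083 m and angle between lid_top's own z axis and vertical below 0.02 rad and x of lid_top in the frame of bay between -0.008 and 0.008 m and y of lid_top in the frame of bay between -0.008 and 0.008 m and value of joint bolt below 0.015 m), for 0.2 s.
2. the hooked rod is lifted off the mat (height (world z) of hook_center above 0.06 m), for 0.2 s.
3. the rod's hook bears on the bolt and draws it (contact force between hook and bolt above 0.5 N and value of joint bolt above 0.018 m).
4. the bolt is home over the seated lid (value of joint bolt above 0.04 m and z of lid_top in the frame of bay below 0.083 m and angle between lid_top's own z axis and vertical below 0.02 rad and x of lid_top in the frame of bay between -0.008 and 0.008 m and y of lid_top in the frame of bay between -0.008 and 0.008 m), for 0.2 s.
At the end, for the whole second after the job is handed in: Lid top under 83 mm above the bench (seated: 81), tilt under 0.02 rad, centred on the tub within 8 mm; bolt beyond 0.040 m (stop 0.045); rod at rest and flat (tilt under 0.1 rad, handle centre under 27 mm high), handle centre within 130 mm along and 70 mm across of the mat centre (all of step 4 and x of hook_center in the frame of mat between -0.13 and 0.13 m and y of hook_center in the frame of mat between -0.07 and 0.07 m and z of hook_center in the frame of mat below 0.027 m and angle between hook_center's own z axis and vertical below 0.1 rad and linear speed of hook below 0.03 m/s); the robot touches nothing.
It fails at once if the gripper touches the bolt (contact force between any of the fingers, the arm and bolt above 0.5 N).
It fails at once if the rod is dropped (falls freely faster than 0.5 m/s) (contact force between anything else and hook below 0.05 N and linear speed of hook above 0.5 m/s).
It fails at once if a bystander is moved by more than 20 mm (distance of any of screw_bin, jar, sanding_block from where it was at the start of the episode above 0.02 m).
It also fails if it takes over 72 s, if anything falls off the work surface, if the arm or the gripper's body presses on something with over 40 N, if the wrist force passes 120 N, or if a joint passes its speed limit or range.

### The arm

A 6-joint arm with a two-finger parallel gripper is mounted at the origin on the work surface. World frame = base frame: x ahead of the robot, y to its left, z up, the work surface at z = 0. Lengths are in m, angles in degrees, forces in N, time in s.
With the tool pointing down it reaches from about 0.35 to 0.875 m from the base axis. Payload 4.2 kg.
Tool frame: the origin (TCP) lies midway between the tips of the shut fingers; the grasp point (between the pads) lies 19 mm behind it; y points along the fingers, z is the direction in which the jaws open and shut, and the axes are right-handed (so a half turn about y gives the same grasp; the last joint's range is limited). The gripper opens to 87 mm and grips with 3 to 60 N. Pads are 19 mm wide; open, the fingers measure 117 mm over their backs; the gripper's body (75 mm by 190 mm) begins 51 mm behind the grasp point.
Start: joints at [-60.928, 22.042, 0.453, 0, -68.411, -14.817], TCP at [0.154, -0.606, 0.223] pointing down, gripper open.
Joint ranges: [-179.83, 179.83], [-69.29, 118.12], [-61.27, 80.66], [-181.25, 117.63], [-171.15, -9.14], [-177.46, 177.46]. Speed limits (degrees/s): [159.86, 159.86, 180, 180, 180, 180].

### API

Orientations are given as [roll, pitch, yaw] about the fixed x, y, z axes, in that order (R = Rz(yaw) Ry(pitch) Rx(roll)).
In Python, from workcell import env gives the robot as it stands. The module is installed in compiled form; this text tells all that it offers. Calls block until the motion is done:
- env.goto(position, orientation): joint-space move of the TCP to a pose.
- env.move_straight(position, rotation=None, rate=0.15, force_limit=None): straight line of the TCP; rotation=None keeps the orientation; rate is the mean speed in m/s. With force_limit (N) it stops when the force on the tool has changed by that much, and returns True; else False.
- env.set_joints(angles): joint-space move.
- env.gripper_to(opening, grasp_force=None): opening from 0.0 (shut) to 1.0 (fully open); grasp_force is the grip in N (None keeps the last); returns when the fingers have stopped.
- env.dwell(seconds).
- env.inverse_kinematics(position, orientation): joint angles nearest the present ones, or None.
- env.read_state(): the state.
- env.grab_frame(name): name is "scene" or "top"; returns a dict with "image" (400x640x3 uint8, blue, green, red), "fx", "fy", "cx", "cy" (pixels), "D" ([k1, k2, p1, p2, k3] as OpenCV has them; the pictures are not rectified), "position" and "orientation" of the camera in the world. Camera axes: x right, y up, looking along -z (the intrinsics and any distortion apply to the point x, -y, -z); pixel columns grow to the right and rows downward; lengths in m; the calibration is good to about 2 mm. A picture is of the moment at which its call begins. There is no depth.
A pose or a line that the arm cannot do raises env.Unreachable and nothing moves.
- env.close_job(): hands the job in, once; it reports no verdict.
Trained networks look in a picture, given as the dict that the camera call returned (one of the last four; its "shot" number tells which), for a name from the list of things; names that differ only in an ending like _2 or _b are one class to them, and where a whole thing is asked for, a point or a joint stands for the part that bears it (a point fixed in the world has none). Each returns a list of dicts, best first, with "score" (0 to 1); they miss things now and then, are a little off and sometimes report something else, mostly with a low value. They report only what shows in the picture. A call takes as long as a camera call. They do not tell look-alikes from the thing itself.
- env.search_frame(picture, thing): "xyz" ([x, y, z] in m, in world coordinates, good to about 4 mm: the middle of the surface that is visible of it).
- env.trace(picture, thing): "mask" (400x640 bool, what is visible of it).
The state is a dict: "clock": time; "joint_positions": joint angles; "qvel": joint speeds; "joint_torque": joint torques, N m; "position": TCP position; "tool_rot": TCP orientation; "force": force on the tool from outside, world axes, zero at the start; "wrist_torque": the same for the moment, N m; "opening": opening from 0.0 (shut) to 1.0 (fully open).
Only numpy, scipy, OpenCV 4.12 (cv2) and the standard library are available. Lean on these libraries where they do the work, as an engineer would, in place of code of your own. Each camera call takes 0.05 s, during which the arm holds its last target.

## Working session

There is one attempt and no reset: what is moved stays moved. The work goes in short steps, each a Python script; the robot and the scene stay as the last script left them, time stands still between calls to the robot, and variables do not carry over. Pictures are saved under pics/ and viewed, and the job is handed in when it is done.

```bash
mkdir -p pics; ls
cat > snap.py <<'E'
from workcell import env
import cv2, numpy as np
E
python3 - <<'E'
from workcell import env
import cv2
for n in ("scene","top"):
    f=env.grab_frame(n); cv2.imwrite(f"pics/{n}0.png",f["image"])
    print(n,{k:v for k,v in f.items() if k!="image"})
    for t in ["bay","lid_top","bolt","bolt_knob","hook_center","hook_elbow","hook","mat","screw_bin","jar","sanding_block"]:
        try: print(t,[( [round(float(c),3) for c in d["xyz"]],round(d["score"],2)) for d in env.search_frame(f,t)])
        except Exception as e: print(t,repr(e))
print(env.read_state())
E
```

```text
pics
scene {'fx': 468.6754249796199, 'fy': 468.6754249796199, 'cx': 318.13826744088044, 'cy': 182.69808296843502, 'D': array([-0.11692032,  0.        ,  0.        ,  0.        ,  0.        ]), 'position': array([1.41488928, 0.19524976, 0.87828017]), 'orientation': array([53.50029341, -0.15381191, 99.54448871]), 'shot': 1}
bay [([0.696, 0.018, 0.086], 0.86)]
lid_top [([0.499, -0.008, 0.09], 0.95), ([0.186, 0.328, 0.029], 0.69), ([0.66, 0.011, 0.095], 0.62), ([0.203, -0.349, 0.018], 0.61)]
bolt [([0.657, 0.012, 0.095], 0.79)]
bolt_knob [([0.655, 0.015, 0.096], 0.67)]
hook_center [([0.516, 0.324, 0.019], 0.69)]
hook_elbow [([0.514, 0.326, 0.015], 0.6)]
hook [([0.519, 0.325, 0.016], 0.72)]
mat [([0.571, 0.347, -0.002], 0.59)]
screw_bin [([0.538, -0.333, 0.029], 0.81)]
jar [([0.705, -0.302, 0.071], 0.8)]
sanding_block [([0.387, -0.329, 0.036], 0.94)]
top {'fx': 479.4608403314523, 'fy': 479.4608403314523, 'cx': 318.0604556331633, 'cy': 196.9150548177154, 'D': array([-0.02833936,  0.        ,  0.        ,  0.        ,  0.        ]), 'position': array([0.11371894, 0.02570508, 1.66412505]), '
[... 642 characters left out ...]
0.373, -0.335, 0.031], 0.61)]
{'clock': 1.2, 'joint_positions': array([-6.09298369e+01,  2.20426790e+01,  4.51458145e-01,  2.49241218e-03,
       -6.84110303e+01, -1.48168932e+01]), 'qvel': array([-0.04899104, -0.00628603, -0.03222798,  0.04483043, -0.06972332,
       -0.04840367]), 'joint_torque': array([-6.28937892e-05, -3.90476060e+01,  1.87627566e+01,  4.22418728e+00,
        1.56696205e-02, -1.28383277e-05]), 'position': array([ 0.15388849, -0.60573528,  0.22253801]), 'tool_rot': array([-8.99984164e+01,  2.81615260e-03,  1.42541870e+01]), 'force': array([-0.32819978, -0.45686283, -0.34513171]), 'wrist_torque': array([-0.00949958, -0.00406617,  0.0111656 ]), 'opening': 0.999821111730583}
```

View pics/scene0.png

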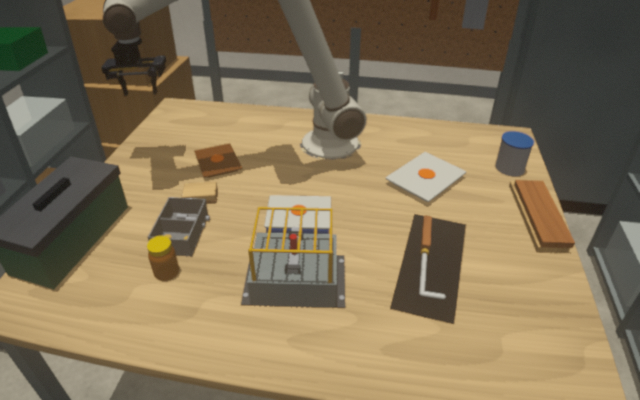

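View pics/top0.png

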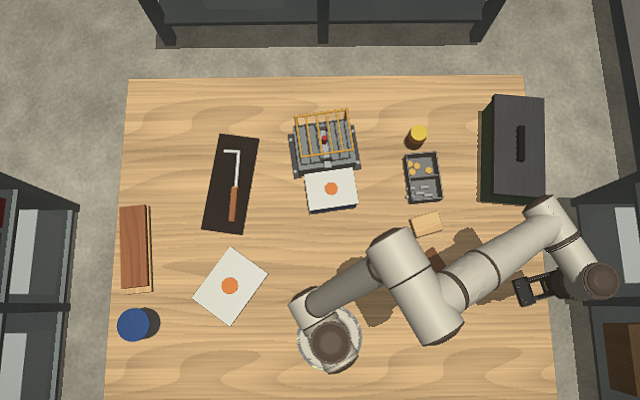

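```bash
cat > h.py <<'E'
from workcell import env
import cv2, numpy as np
from scipy.spatial.transform import Rotation as R
def cam(f):
    K=np.array([[f["fx"],0,f["cx"]],[0,f["fy"],f["cy"]],[0,0,1]],float)
    Rw=R.from_euler("xyz",f["orientation"],degrees=True).as_matrix()
    M=np.diag([1,-1,-1])@Rw.T
    return K,np.array(f["D"],float),M,-M@np.array(f["position"])
def proj(f,P):
    K,D,M,t=cam(f)
    return cv2.projectPoints(np.asarray(P,float).reshape(-1,1,3),cv2.Rodrigues(M)[0],t,K,D)[0].reshape(-1,2)
def back(f,uv,z):
    K,D,M,t=cam(f)
    n=cv2.undistortPoints(np.asarray(uv,float).reshape(-1,1,2),K,D).reshape(-1,2)
    d=np.c_[n,np.ones(len(n))]@M
    o=np.array(f["position"])
    s=(z-o[2])/d[:,2]
    return o+d*s[:,None]
def fr(o,yaw,P):
    P=np.asarray(P,float).reshape(-1,3)
    return P@R.from_euler("z",yaw,degrees=True).as_matrix().T+np.asarray(o)
def crop(f,box,k,name,over=None):
    x0,y0,x1,y1=box
    im=cv2.resize(f["image"][y0:y1,x0:x1],None,fx=k,fy=k,interpolation=cv2.INTER_CUBIC)
    if over is not None:
        for line in over:
            q=(proj(f,line)-[x0-.5,y0-.5])*k
            cv2.polylines(im,[q.round().astype(np.int32).reshape(-1,1,2)],False,(0,255,0),1)
    cv2.imwrite(f"pics/{name}.png",im)
E
python3 - <<'E'
from h import *
for n,box in (("scene",(230,180,470,320)),("top",(180,90,380,340))):
    f=env.grab_frame(n)
    crop(f,box,3 if n=="scene" else 2,n+"1")
    for t in ("lid_top","hook","mat","screw_bin","bolt","bay"):
        for d in env.trace(f,t)[:3]:
            m=d["mask"].astype(np.uint8); c,_=cv2.findContours(m,0,2); c=max(c,key=cv2.contourArea)
            z={"lid_top":.089,"hook":.02,"mat":.003,"screw_bin":.06,"bolt":.097,"bay":.083}[t]
            rect=cv2.minAreaRect(c); uv=cv2.boxPoints(rect)
            if t=="lid_top" and cv2.contourArea(c)<50: continue
            wp=back(f,c.reshape(-1,2),z)[:,:2].astype(np.float32)
            r=cv2.minAreaRect(wp*1000)
            print(n,t,round(d["score"],2),"px",np.round(rect[0]),"world mm",np.round(r[0]),np.round(r[1]),round(r[2],1))
E
```

```text
scene lid_top 0.98 px [300. 201.] world mm [453. -15.] [ 50. 164.] 7.6
scene lid_top 0.97 px [425. 175.] world mm [270. 324.] [156. 208.] 53.6
scene lid_top 0.76 px [218. 159.] world mm [ 295. -303.] [172. 122.] 31.2
scene hook 0.62 px [426. 258.] world mm [522. 330.] [300.  61.] 5.4
scene screw_bin 0.66 px [181. 222.] world mm [ 563. -317.] [225. 142.] 3.0
scene bolt 0.61 px [294. 242.] world mm [617.   4.] [52. 19.] 11.5
top lid_top 0.81 px [230. 285.] world mm [171. 318.] [163. 211.] 53.9
top lid_top 0.68 px [323. 143.] world mm [653.  12.] [226. 240.] 7.9
top lid_top 0.65 px [331. 188.] world mm [489. -16.] [133. 176.] 9.2
top hook 0.68 px [234. 186.] world mm [521. 326.] [259.  34.] 0.9
top mat 0.7 px [426. 224.] world mm [ 379. -347.] [ 74. 110.] 15.6
top mat 0.58 px [230. 183.] world mm [536. 342.] [156. 366.] 80.8
top mat 0.53 px [232. 186.] world mm [526. 329.] [264.  47.] 4.2
top screw_bin 0.65 px [422. 176.] world mm [ 536. -329.] [186. 131.] 3.9
top bolt 0.74 px [325. 141.] world mm [654.   4.] [74. 17.] 6.1
top bay 0.76 px [323. 142.] world mm [655.  10.] [225. 237.] 7.7
```

View pics/scene1.png

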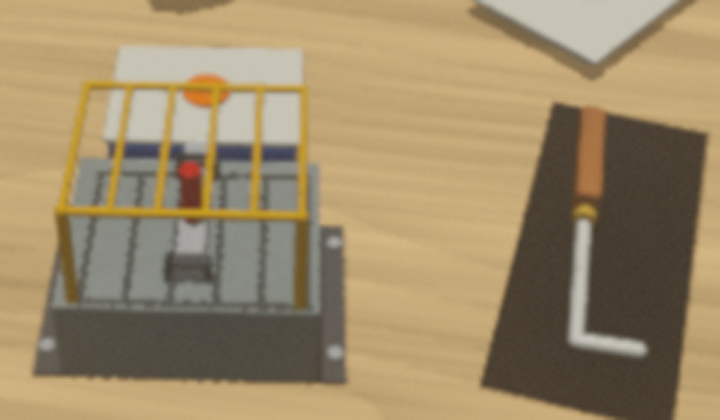

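View pics/top1.png

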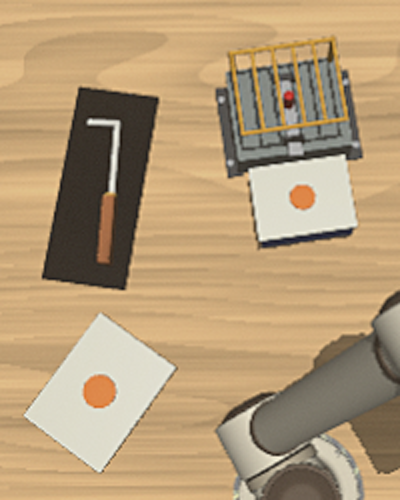

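```bash
cat > fit.py <<'E'
from h import *
import sys
f=env.grab_frame("top"); g=env.grab_frame("scene")
crop(f,(280,95,370,225),6,"topbay",None); crop(f,(195,125,265,245),5,"tophook",None)
crop(g,(240,190,350,310),5,"scbay",None); crop(g,(390,205,475,325),5,"schook",None)
E
python3 fit.py
```

```text
(no output)
```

View pics/topbay.png

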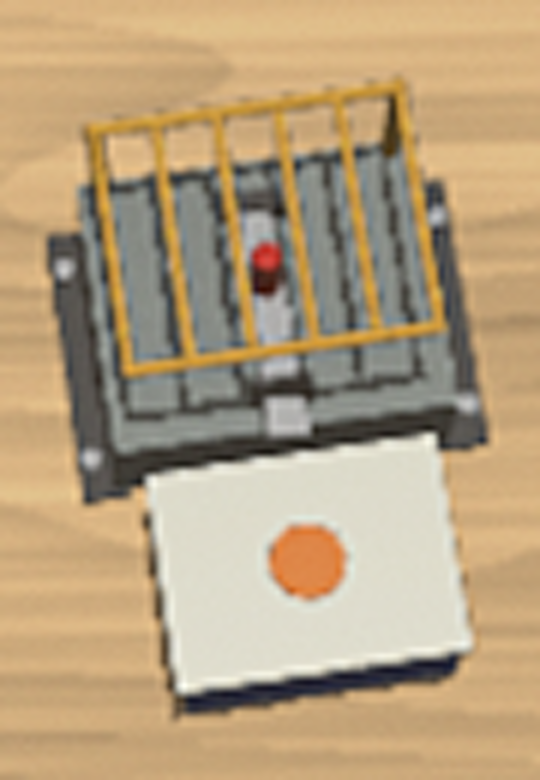

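View pics/tophook.png

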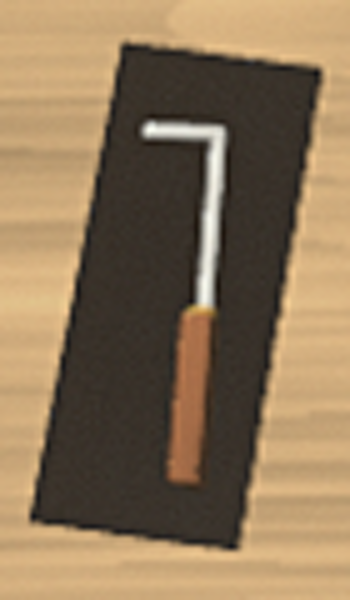

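View pics/scbay.png

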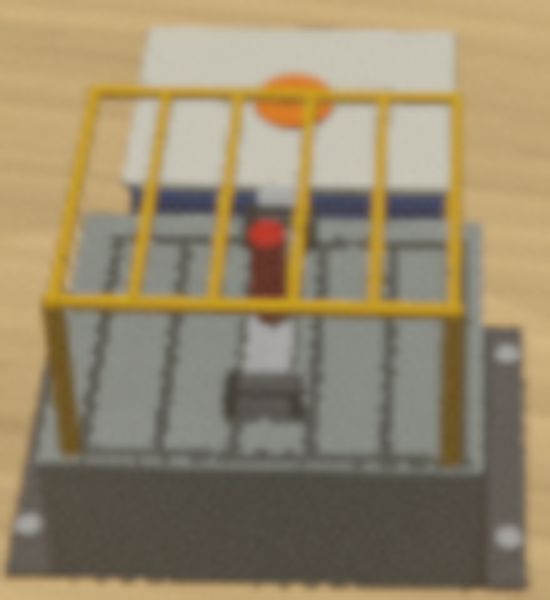

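View pics/schook.png

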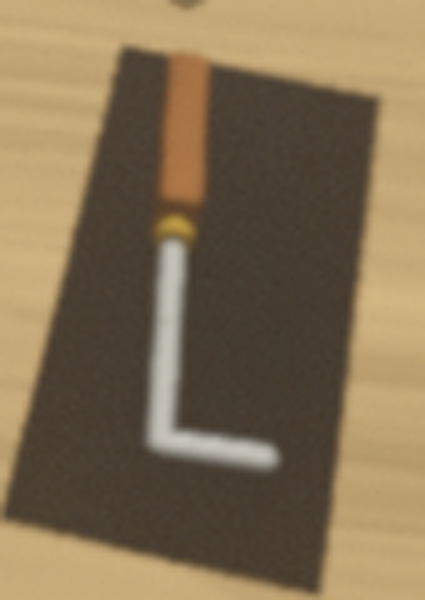

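```bash
cat > fit2.py <<'E'
from h import *
from scipy.optimize import least_squares
f=env.grab_frame("top"); g=env.grab_frame("scene")
def T(l): return np.array(l)/6.+[280,95]-0.4
def H(l,o): return np.array(l)/5.+o-0.4
bay=[(f,[[.242,.089,.18],[.242,-.089,.18],[.094,-.089,.18],[.094,.089,.18]],T([(86,125),(404,80),(446,328),(128,375)])),
 (f,[[.064,.084,.089],[.064,-.084,.089],[-.064,-.084,.089],[-.064,.084,.089]],T([(147,476),(435,432),(473,650),(180,693)])),
 (g,[[.094,-.089,.18],[.094,.089,.18],[.242,.089,.172],[.242,-.089,.172]],H([(93,88),(461,95),(463,315),(45,308)],[240,190])),
 (g,[[-.064,-.084,.089],[-.064,.084,.089]],H([(147,28),(455,32)],[240,190]))]
hk=[(f,[[-.06,.011,.036],[-.06,-.011,.036],[.2,0,.006],[.2,.05,.006]],H([(167,482),(200,484),(216,133),(145,130)],[195,125])),
 (g,[[.2,0,.006],[.2,.05,.006],[-.06,-.011,.036],[-.06,.011,.036]],H([(162,440),(275,456),(170,55),(209,58)],[390,205]))]
mat=[(f,[[.18,.075,.003],[.18,-.075,.003],[-.18,-.075,.003],[-.18,.075,.003]],H([(123,43),(322,70),(240,549),(31,520)],[195,125])),
 (g,[[-.18,-.075,.003],[-.18,.075,.003],[.18,.075,.003],[.18,-.075,.003]],H([(123,46),(380,98),(320,593),(5,518)],[390,205]))]
def fit(sets,x0,z):
    def r(p): return np.concatenate([(proj(c,fr([p[0],p[1],z],p[2],P))-uv).ravel() for c,P,uv in sets])
    s=least_squares(r,x0,x_scale=[.01,.01,1]); return s.x,np.round(r(s.x).reshape(-1,2),1).tolist()
for n,s,x0,z in (("bay",bay,[.49,-.016,9],0),("bay_top",bay[:2],[.49,-.016,9],0),("bay_scene",bay[2:],[.49,-.016,9],0),("hook",hk,[.45,.32,0],.003),("hook_top",hk[:1],[.45,.32,0],.003),("hook_sc",hk[1:],[.45,.32,0],.003),("mat",mat,[.53,.35,-8],0)):
    p,res=fit(s,x0,z); print(n,np.round(p,4),res)
E
python3 fit2.py
```

```text
bay [ 0.4898 -0.013   8.0537] [[-1.0, -0.5], [-0.7, -0.7], [-0.2, 0.2], [-1.6, 0.3], [-1.0, -0.5], [-0.2, -0.3], [-0.3, -0.3], [-1.0, -0.1], [-1.6, -2.3], [0.3, -2.3], [-0.4, 1.2], [-0.8, 0.7], [-0.6, -1.0], [-0.9, -0.6]]
bay_top [ 0.489  -0.0153  8.0087] [[-0.2, -0.4], [0.1, -0.5], [0.5, 0.5], [-0.9, 0.5], [-0.2, -0.3], [0.5, -0.1], [0.4, -0.1], [-0.3, 0.1]]
bay_scene [ 0.4913 -0.0109  7.9658] [[-1.0, -1.9], [1.0, -1.7], [0.3, 1.9], [-0.2, 1.3], [0.1, -0.6], [-0.2, -0.2]]
hook [ 0.4507  0.3295 -2.2463] [[-0.8, -0.7], [-1.1, -0.9], [-1.0, -0.4], [-0.5, -0.1], [0.3, 0.3], [-1.3, 0.1], [-0.7, -1.7], [-0.5, -1.3]]
hook_top [ 0.4487  0.3263 -2.1872] [[0.1, -0.1], [-0.1, -0.4], [-0.2, 0.1], [0.3, 0.4]]
hook_sc [ 0.4523  0.3311 -2.4167] [[0.7, 0.8], [-0.8, 0.7], [-0.0, -1.3], [0.1, -0.9]]
mat [ 0.5357  0.3459 -8.3838] [[-1.2, -1.0], [-0.7, -1.2], [-1.0, 0.0], [-1.3, 0.0], [-1.0, -0.9], [-0.4, -0.9], [0.1, -0.0], [-1.5, -0.4]]
```

Run:
```python
from h import *
B=np.array([.4898,-.013,0]);by=8.05
p=B
env.gripper_to(0.0,30)
for q,yaw in ((fr(B,by,[0,0,.2])[0],by),(fr(B,by,[-.115,-.07,.15])[0],by),(fr(B,by,[.01,-.03,.15])[0],by),([.46,.3285,.011],-2.2),(fr(B,by,[-.06,-.03,.15])[0],by)):
    print(q,env.inverse_kinematics(list(q),[-90,0,yaw]))
env.goto(list(fr(B,by,[0,0,.2])[0]),[-90,0,by])
env.move_straight([.4898,-.013,.12],rate=.1)
print(env.read_state()["position"],env.read_state()["force"],env.read_state()["clock"])
for n,b in(("top",(280,95,380,245)),("scene",(210,150,350,260))):
    f=env.grab_frame(n); tp=env.read_state()["position"]
    crop(f,b,5,n+"_pre"); print(n,(proj(f,[tp])[0]-b[:2])*5)
```

```text
[ 0.4898 -0.013   0.2   ] [ 1.75143460e+01  9.95717030e+00 -1.99846664e+01 -2.54444375e-14
 -6.00581633e+01 -9.94643460e+01]
[ 0.38573579 -0.09841452  0.15      ] [ 9.35384055e+00  3.92415752e+00 -3.54730772e+01 -2.54444375e-14
 -5.06027653e+01 -9.13038406e+01]
[ 0.50390258 -0.04130402  0.15      ] [ 1.37391465e+01  1.44365113e+01 -2.21150014e+01 -2.54444375e-14
 -5.34484873e+01 -9.56891465e+01]
[0.46, 0.3285, 0.011] [ 5.19534820e+01  3.00016790e+01 -2.19904973e+01 -2.54444375e-14
 -3.80078236e+01 -1.44153482e+02]
[ 0.43459234 -0.05110662  0.15      ] [ 1.47119484e+01  7.94576089e+00 -3.07346179e+01 -2.54444375e-14
 -5.13196212e+01 -9.66619484e+01]
[ 0.49035543 -0.01294829  0.1205256 ] [ 0.18643785 -1.05138253  1.16965026] 7.0
top [253.28892232 452.66694771]
scene [436.28586125 252.46894433]
```

Run:
```python
import cv2,numpy as np
a=cv2.imread("pics/top_pre.png")[:, :];b=cv2.imread("pics/scene_pre.png")
a=cv2.resize(a,None,fx=.7,fy=.7);b=cv2.resize(b,None,fx=.6,fy=.6)
c=np.zeros((max(a.shape[0],b.shape[0]),a.shape[1]+b.shape[1],3),np.uint8);c[:a.shape[0],:a.shape[1]]=a;c[:b.shape[0],a.shape[1]:]=b
cv2.imwrite("pics/pre2.png",c)
```

```text
(no output)
```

View pics/pre2.png

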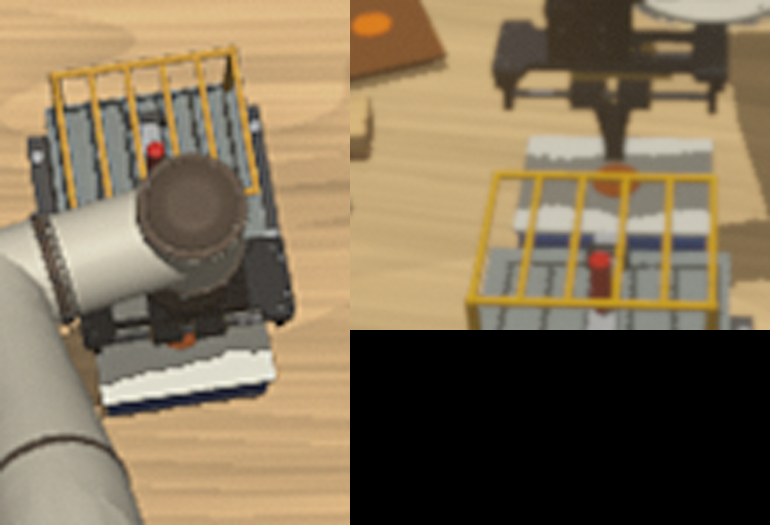

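Run:
```python
from h import *
x,y=.489,-.014
print(env.move_straight([x,y,.098],rate=.08))
for z,fl in ((.083,25),):
    print(env.move_straight([x,y,z],rate=.02,force_limit=fl)); s=env.read_state(); print(s["position"],s["force"])
if s["position"][2]>.0865:
    print(env.move_straight([x,y,.083],rate=.02,force_limit=25)); s=env.read_state(); print(s["position"],s["force"])
env.dwell(.3); s=env.read_state(); print(s["position"],s["force"],s["clock"])
```

```text
False
False
[ 0.48939913 -0.01390461  0.08439777] [-3.29522564  1.34620431 12.20187161]
[ 0.48941311 -0.01389494  0.08439043] [-4.2559527   1.37690077 11.79161818] 8.725
```

Run:
```python
from h import *
x,y=.489,-.014
print(env.move_straight([x,y,.079],rate=.02,force_limit=14)); s=env.read_state(); print(s["position"],s["force"])
env.move_straight([x,y,.16],rate=.15)
env.gripper_to(1.0)
Hc=np.array([.4505,.3285,.003]);hy=-2.25
p=fr(Hc,hy,[.012,0,.0])[0]; p[2]=.16
env.goto(list(p),[-90,0,hy])
s=env.read_state(); print(s["position"],s["clock"])
for n,b in(("top",(280,95,380,245)),("scene",(240,180,360,280))):
    f=env.grab_frame(n); crop(f,b,4 if n=="top" else 6,n+"_lid")
b=(380,180,480,310);crop(f,b,4,"sc_hook");print((proj(f,[s["position"]])[0]-b[:2])*4)
```

```text
True
[ 0.48949457 -0.01389827  0.0844412 ] [-1.15541532  1.61116621  5.11514416]
[0.46261167 0.3271619  0.15995292] 12.4
[209.56558244  62.6716849 ]
```

View pics/scene_lid.png

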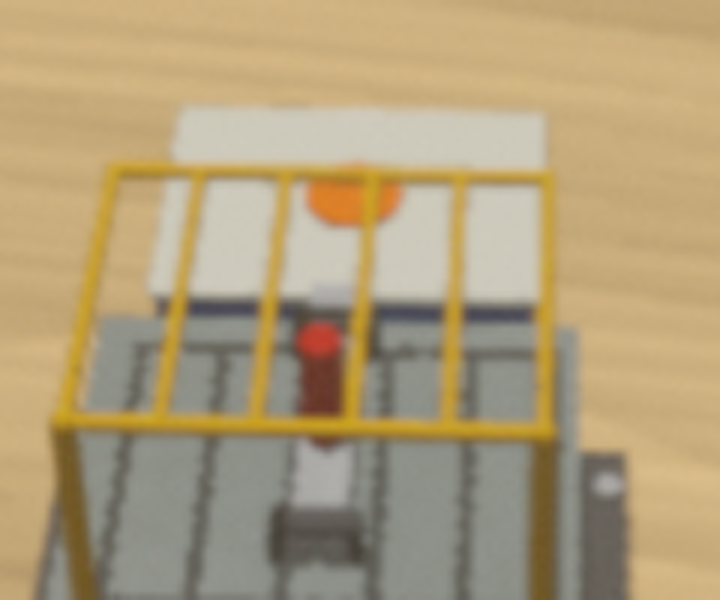

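View pics/top_lid.png

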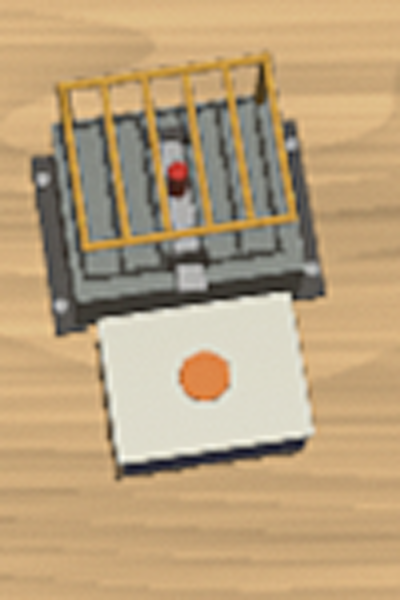

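View pics/sc_hook.png

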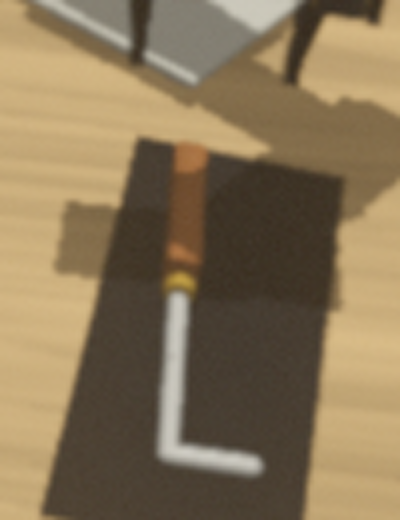

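Run:
```python
from h import *
f=env.grab_frame("top");g=env.grab_frame("scene")
B=np.array([.4885,-.0145,0]);Ri=R.from_euler("z",8,degrees=True).as_matrix()
for c,uv in((f,[(324.2,137.6)]),(g,[(292,234.4)])):
    w=back(c,uv,.149); print(w,(w-B)@Ri)
p=fr([.4488,.327,0],-2.3,[.012,0,0])[0]
env.move_straight([p[0],p[1],.012],rotation=[-90,0,-2.3],rate=.12,force_limit=10)
s=env.read_state();print(s["position"],s["force"])
env.gripper_to(0.0,45); s=env.read_state();print(s["opening"],s["position"],s["force"])
env.move_straight([p[0],p[1],.072],rate=.06); env.dwell(.3)
s=env.read_state();print(s["opening"],s["position"],s["force"],s["wrist_torque"],s["clock"])
f=env.grab_frame("scene");crop(f,(370,150,480,320),4,"lift"); f=env.grab_frame("top"); crop(f,(180,100,300,260),4,"liftt")
```

```text
[[0.64781059 0.00675773 0.149     ]] [[ 0.16071869 -0.0011209   0.149     ]]
[[0.64812796 0.007888   0.149     ]] [[ 1.61190274e-01 -4.57981749e-05  1.49000000e-01]]
[0.4612038  0.32701792 0.01274258] [0.2475006  0.63245772 0.25336768]
0.24929176928974575 [0.46086991 0.32664633 0.01200247] [ 0.49215821  0.38000316 -0.13852814]
0.24667526492153774 [0.4607141 0.3264591 0.0717471] [ 0.01023764 -0.50017388 -2.67715305] [ 0.00977573 -0.02130186 -0.0203174 ] 16.5
```

View pics/lift.png

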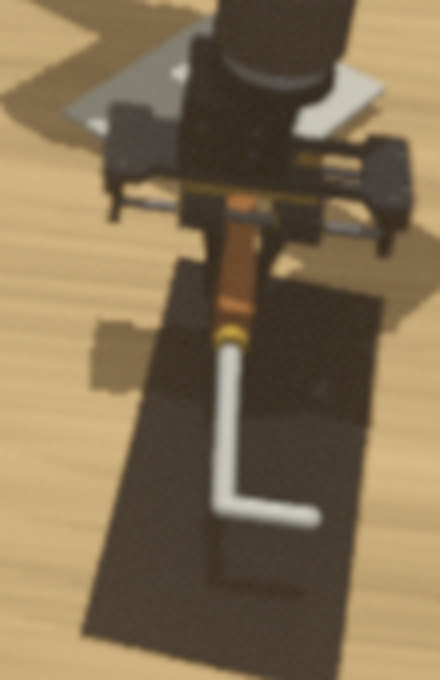

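View pics/liftt.png

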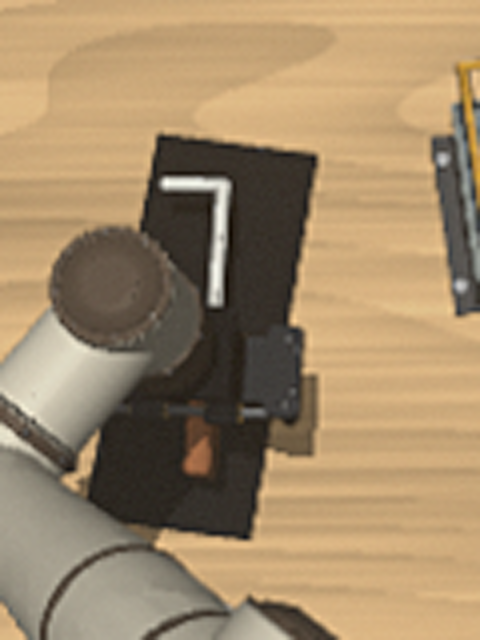

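Run:
```python
from h import *
f=env.grab_frame("top");g=env.grab_frame("scene")
s=env.read_state();P=s["position"];print(s["tool_rot"])
for z in (.0687,.0587):
  for c,uv in((f,[(236.4,145.6),(221,145.5),(233.7,175)]),(g,[(424.5,273.5),(448.5,276.5)])):
    w=back(c,uv,z); print(z,np.round(fr([0,0,0],2.3,w-P),4).tolist())
```

```text
[-9.00061933e+01  4.03901120e-03 -2.30278085e+00]
0.0687 [[0.1899, -0.0059, -0.0032], [0.1888, 0.0481, -0.0032], [0.0835, -0.0038, -0.0032]]
0.0687 [[0.1828, -0.0009, -0.0032], [0.1815, 0.0546, -0.0032]]
0.0587 [[0.1932, -0.004, -0.0132], [0.192, 0.0504, -0.0132], [0.0861, -0.0018, -0.0132]]
0.0587 [[0.1732, 0.0003, -0.0132], [0.1719, 0.0564, -0.0132]]
```

```bash
cat >> h.py <<'E'
B=np.array([.4885,-.0145,0]);BY=8.0;E=np.array([.187,-.002,-.003])
def tcp(ex,ey,ez=.127): return list(fr(B,BY,np.array([ex,ey,ez])-E)[0])
E
python3 - <<'E'
from h import *
s=env.read_state();P=s["position"]
env.move_straight([P[0],P[1],.130],rate=.12)
env.move_straight(tcp(.075,.25),rotation=[-90,0,BY],rate=.15)
env.move_straight(tcp(.075,-.070),rate=.15)
s=env.read_state();print(s["position"],s["force"],s["opening"],s["clock"])
f=env.grab_frame("scene");crop(f,(220,170,370,320),4,"in1"); f=env.grab_frame("top"); crop(f,(280,95,380,245),4,"in1t")
E
```

```text
[ 0.38699101 -0.09709547  0.12999326] [-0.06284802  0.52918196 -1.24640988] 0.24652422463962317 20.8333
```

View pics/in1.png

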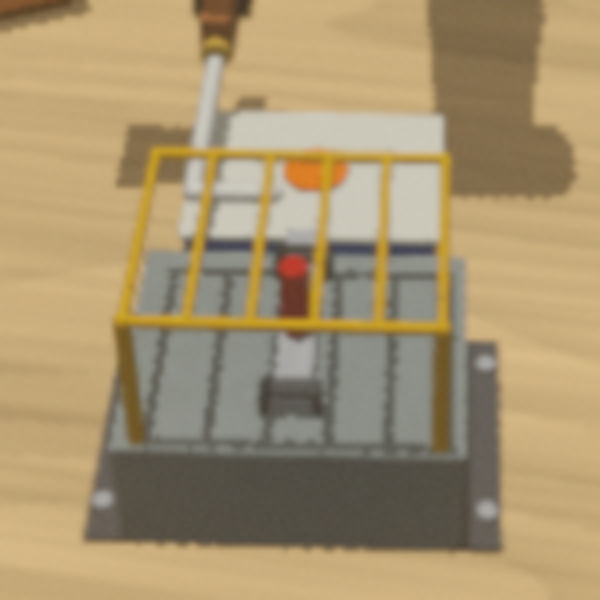

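View pics/in1t.png

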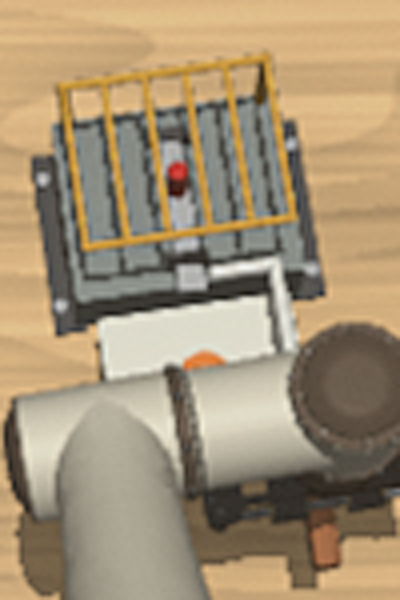

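Run:
```python
from h import *
env.move_straight(tcp(.08,-.078),rate=.1)
hit=env.move_straight(tcp(.193,-.078),rate=.1,force_limit=6)
s=env.read_state();print(hit,s["position"],s["force"],s["opening"],s["clock"])
f=env.grab_frame("scene");crop(f,(220,170,370,320),4,"in2"); f=env.grab_frame("top"); crop(f,(280,95,380,245),4,"in2t")
```

```text
False [ 0.50438247 -0.0889998   0.12998705] [ 0.63348613 -0.16457514 -1.83234506] 0.2464899746358782 22.4667
```

View pics/in2.png

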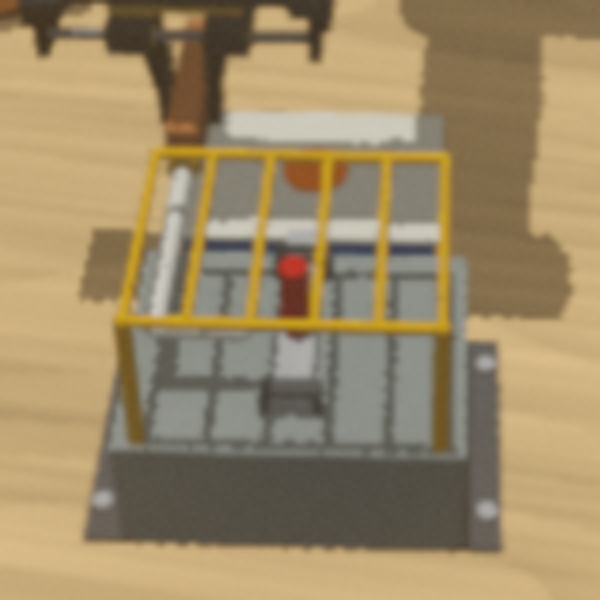

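View pics/in2t.png

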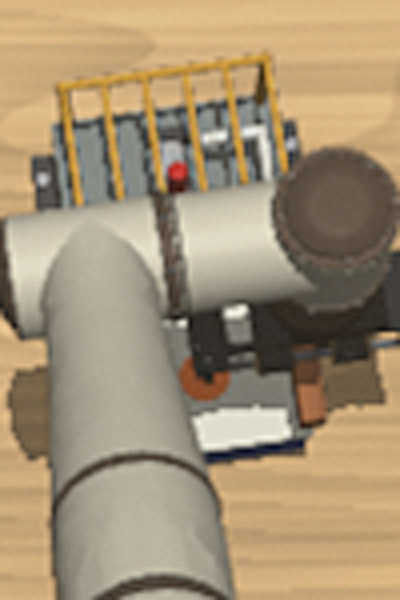

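Run:
```python
from h import *
hit=env.move_straight(tcp(.193,-.026),rate=.1,force_limit=5)
s=env.read_state();print(hit,s["position"],s["force"],s["opening"],s["clock"])
f=env.grab_frame("scene");crop(f,(220,170,370,320),4,"in3")
if not hit:
    hit=env.move_straight(tcp(.139,-.026),rate=.06,force_limit=14)
    s=env.read_state();print(hit,s["position"],(fr([0,0,0],-BY,s["position"]-B)+E),s["force"],s["opening"],s["clock"])
    env.dwell(.3); s=env.read_state();print(s["force"])
f=env.grab_frame("scene");crop(f,(220,170,370,320),4,"in4"); f=env.grab_frame("top"); crop(f,(280,95,380,245),4,"in4t")
```

```text
False [ 0.49780688 -0.03737838  0.13010259] [-1.26967485 -0.06583126 -1.43097186] 0.25024441922892865 23.2333
False [ 0.44629132 -0.0444248   0.13075541] [[ 0.14103736 -0.02575926  0.12775541]] [ 6.1671851   1.10289095 -4.17675549] 0.2448338952985743 24.3333
[ 6.60946783  0.66826356 -4.05089144]
```

View pics/in3.png

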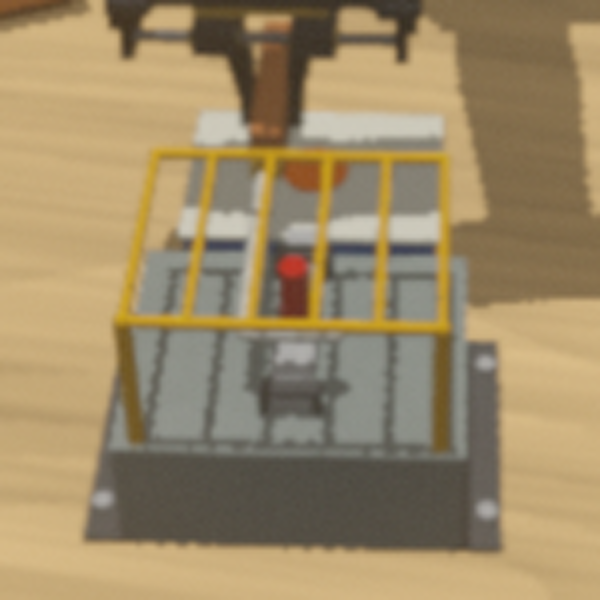

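View pics/in4.png

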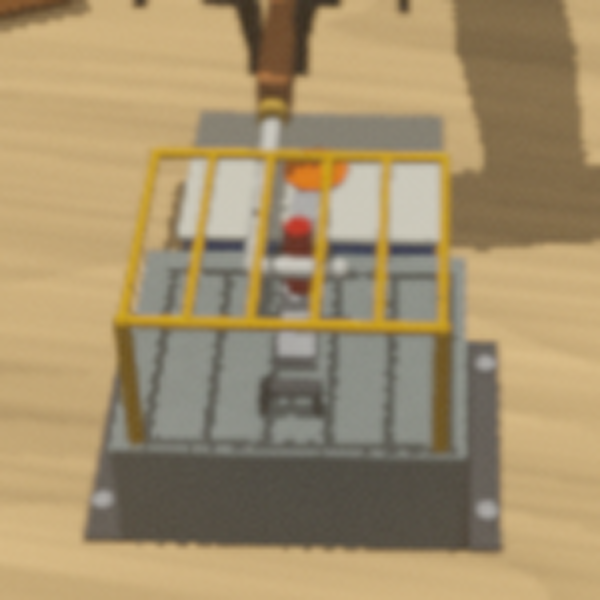

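View pics/in4t.png

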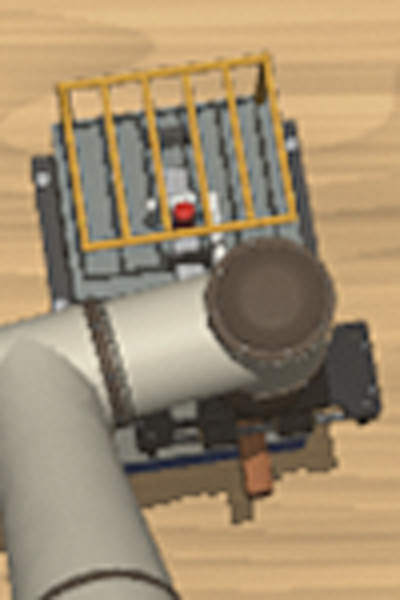

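Run:
```python
from h import *
hit=env.move_straight(tcp(.125,-.026),rate=.03,force_limit=8)
s=env.read_state();print(hit,s["position"],(fr([0,0,0],-BY,s["position"]-B)+E),s["force"],s["opening"],s["clock"])
env.dwell(.25); s=env.read_state();print(s["force"])
f=env.grab_frame("scene");crop(f,(220,170,370,320),4,"in5"); f=env.grab_frame("top"); crop(f,(280,95,380,245),6,"in5t")
```

```text
True [ 0.44630499 -0.04401748  0.13154631] [[ 0.14110759 -0.02535781  0.12854631]] [ 3.42341887 -1.36017762 -2.43304559] 0.24838651261703124 25.0167
[ 2.0439795  -0.90418441 -1.20054799]
```

View pics/in5.png

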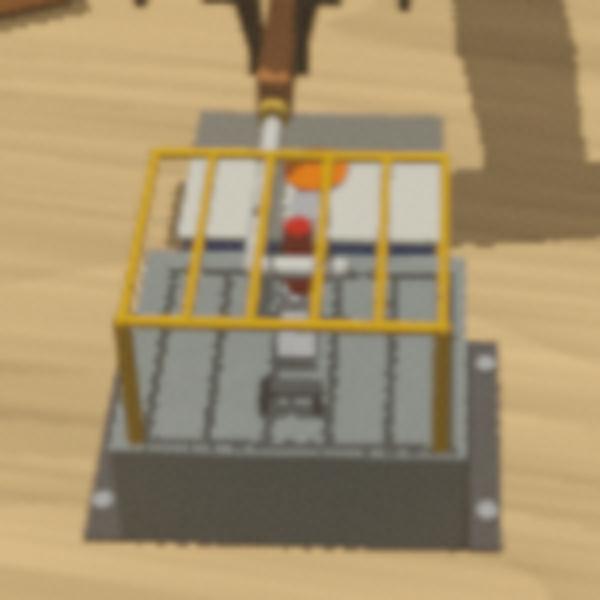

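View pics/in5t.png

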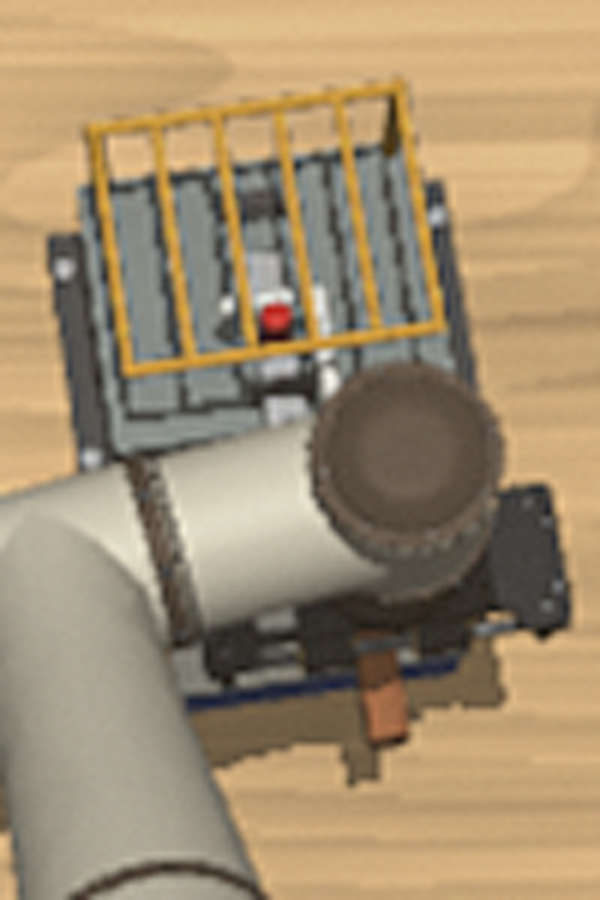

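Run:
```python
from h import *
f=env.grab_frame("top");g=env.grab_frame("scene")
Ri=R.from_euler("z",BY,degrees=True).as_matrix()
for c,uv in((f,[(325.6,147.1)]),(g,[(293.1,224.1)])):
    w=back(c,uv,.149); print((w-B)@Ri)
    hsv=cv2.cvtColor(c["image"],cv2.COLOR_BGR2HSV); m=((hsv[...,0]<6)|(hsv[...,0]>174))&(hsv[...,1]>160)&(hsv[...,2]>130)
    m[:120]=0;m[260:]=0;m[:,:280]=0;m[:,345:]=0
    ys,xs=np.nonzero(m);print(xs.mean(),ys.mean(),len(xs))
```

```text
[[ 0.12727407 -0.00068363  0.149     ]]
325.5 147.28571428571428 14
[[1.25835083e-01 2.03118115e-05 1.49000000e-01]]
294.0 226.66666666666666 18
```

Run:
```python
from h import *
env.move_straight(tcp(.160,-.026),rate=.06)
env.move_straight(tcp(.160,-.080),rate=.1)
s=env.read_state();print(s["force"])
env.move_straight(tcp(.07,-.080),rate=.12)
s=env.read_state();print(s["position"],s["force"],s["clock"])
env.move_straight(tcp(.075,.25),rate=.18)
p=[.4607,.3265]
env.move_straight(p+[.10],rotation=[-90,0,-2.3],rate=.15)
env.move_straight(p+[.045],rate=.1)
env.dwell(.2)
s=env.read_state();print(s["position"],s["force"],s["wrist_torque"],s["clock"])
f=env.grab_frame("scene");crop(f,(370,150,480,320),4,"pl");crop(f,(220,170,370,320),4,"bolt6"); f=env.grab_frame("top"); crop(f,(180,100,380,260),4,"plt")
```

```text
[ 0.09558707 -0.75565115 -0.44621618]
[ 0.38448297 -0.10787441  0.1303359 ] [-0.08013172 -0.67892927 -1.73218705] 27.5167
[0.46107362 0.32690588 0.04582268] [-0.35637807  0.51946122 -1.25373765] [-0.04807193 -0.00960048  0.03675286] 31.6333
```

View pics/pl.png

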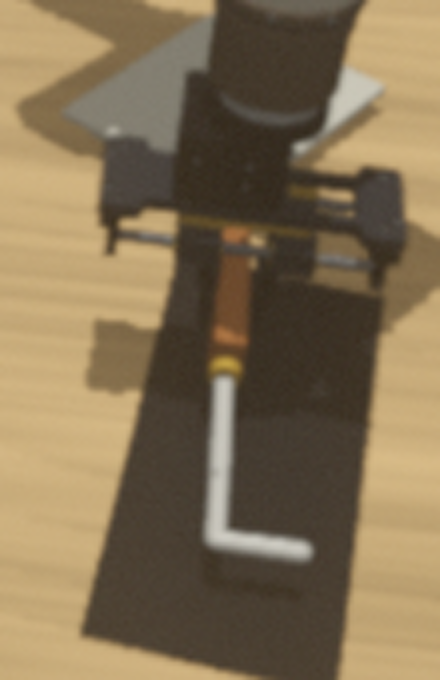

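View pics/plt.png

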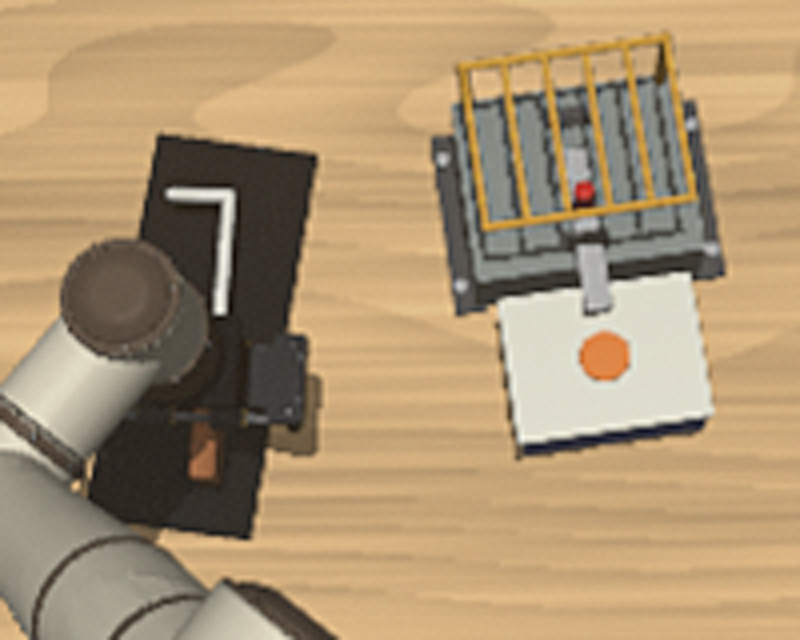

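View pics/bolt6.png

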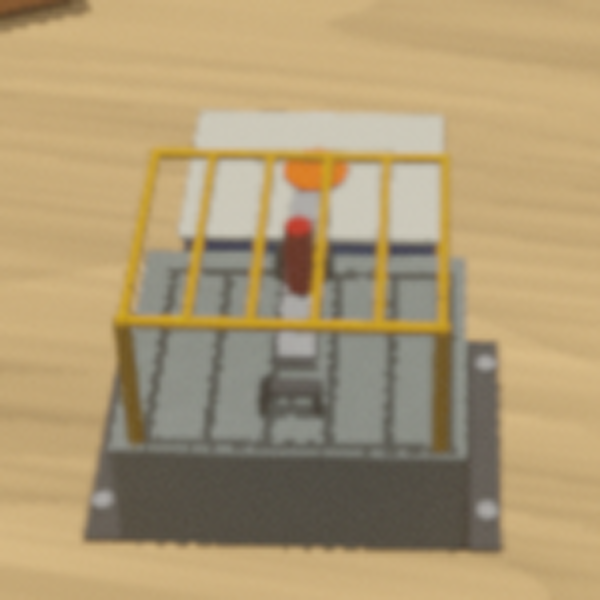

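Run:
```python
from h import *
p=[.4607,.3265]
env.move_straight(p+[.016],rate=.06,force_limit=4)
hit=env.move_straight(p+[.0095],rate=.015,force_limit=4); env.dwell(.2)
s=env.read_state();print(hit,s["position"],s["force"],s["clock"])
g=env.grab_frame("scene");crop(g,(370,150,480,320),4,"pl2")
```

```text
True [0.46100774 0.32688069 0.01199514] [-0.25441802  0.21762796  5.40080997] 32.9333
```

View pics/pl2.png

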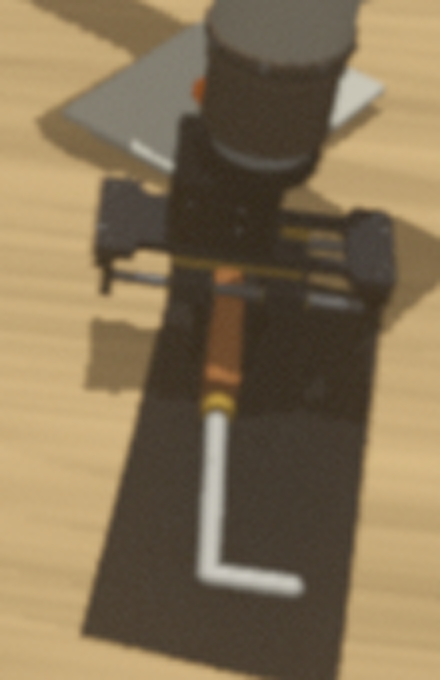

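Rod rests on the mat at the same tool height as when grasped (12 mm), so I release it gently and back off.

Run:
```python
from h import *
env.gripper_to(0.4); env.gripper_to(0.9)
p=env.read_state()["position"]
env.move_straight([p[0],p[1],.08],rate=.08)
env.goto([.36,.12,.30],[-90,0,0])
env.dwell(.3); s=env.read_state();print(s["position"],s["force"],s["clock"])
f=env.grab_frame("scene");g=env.grab_frame("top")
crop(f,(230,170,480,320),3,"end"); crop(g,(180,95,460,255),2.8,"endt")
for c in (f,g):
  for t in ("screw_bin","jar","sanding_block","hook_center","lid_top"):
    print(t,[(np.round(d["xyz"],3).tolist(),round(d["score"],2)) for d in env.search_frame(c,t)[:2]])
```

```text
[0.36014058 0.12032685 0.29931581] [-0.77769845 -0.26566112  0.79803718] 37.0583
screw_bin [([0.54, -0.335, 0.03], 0.73)]
jar [([0.707, -0.304, 0.07], 0.8), ([0.513, 0.324, 0.016], 0.23)]
sanding_block [([0.384, -0.329, 0.033], 0.66)]
hook_center [([0.515, 0.323, 0.02], 0.71)]
lid_top [([0.203, -0.349, 0.021], 0.79), ([0.184, 0.33, 0.029], 0.65)]
screw_bin [([0.536, -0.34, 0.015], 0.57)]
jar [([0.669, -0.308, 0.102], 0.96)]
sanding_block [([0.372, -0.337, 0.035], 0.89)]
hook_center [([0.525, 0.32, 0.01], 0.57)]
lid_top [([0.19, -0.35, 0.028], 0.92), ([0.494, -0.02, 0.084], 0.83)]
```

View pics/end.png

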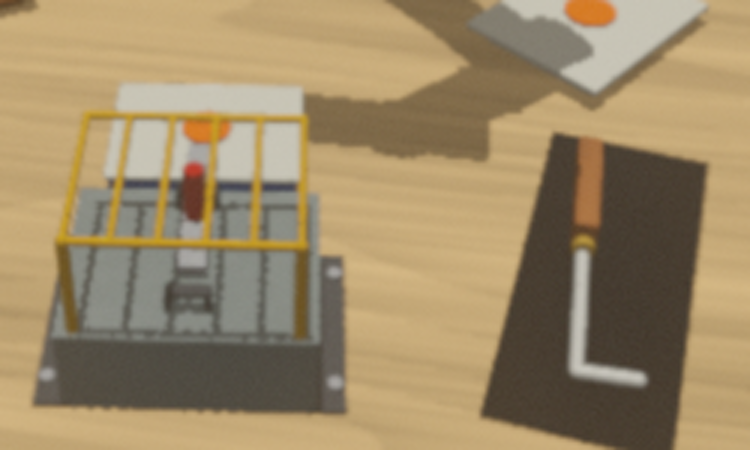

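View pics/endt.png

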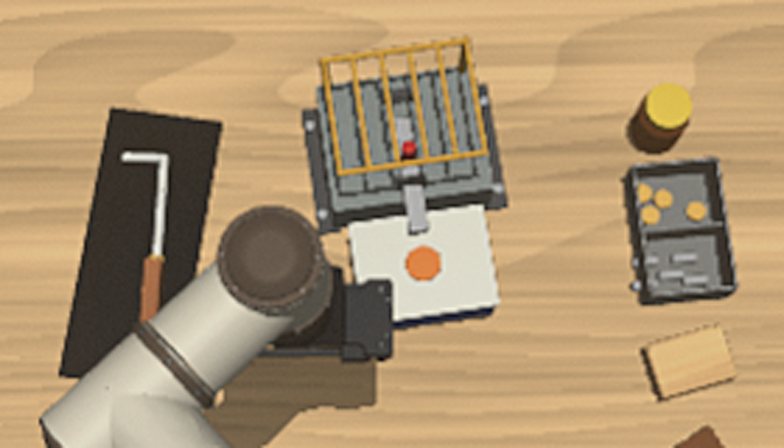

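The final views show the bolt bar over the level lid (top crop 417,205), the rod flat on the mat, and the bin, jar and sanding block where they started. The arm is clear, so I'm handing in the job.

```bash
python3 -c "
from workcell import env
print(env.close_job()); print(env.read_state()['clock'])"
```

```text
the job is handed in; nothing more can be done
None
the job is handed in; nothing more can be done
```

The job is done and handed in at about 37 s of the 72 s allowed; no verdict was reported. I pressed the smaller white lid (the one on the tub) down and drew the bolt home with the rod's hook. Then I lowered the rod back onto the mat, released it and backed the arm off.

What the last checks showed:
- **Lid:** it bottomed stiffly with the tool tip at 84.4 mm, where 84 mm means seated. Both far corners dropped about equally in the picture, so it looks level.
- **Bolt:** the knob measured at bay x 0.126–0.127 m, against 0.127 m for fully home. The last pull stopped on the force limit, which fits the bolt being against its stop. The bar shows over the lid.
- **Rod:** it touched down at the same tool height as when I grasped it (12 mm). It lies flat on the mat, and I estimate the handle centre about 83 mm along and 31 mm across from the mat centre.
- **Bystanders:** the bin, jar and sanding block were found within about 5 mm of their first positions, which is the networks' own error.

Some readings disagreed. The two cameras differed by 2–5 mm; the scene camera showed the finger tips about 2 pixels off, so I corrected for that. I measured the bolt's start at about 11 mm, though at most 10 mm was stated; that is 1 mm of measuring error. In the last scene picture the network missed the lid behind the guard, but the top view found it at z 0.084 m.

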